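Select the oblong punch on a strap punch's H-gate

TASK

The next bag strap needs an oblong buckle slot: push the punch's selector lever out of its park slot and through the H-shaped gate, fully home into the corner slot marked by the narrow oblong plate, and leave it there. Push its knob gently with the fingertips or the outside of the fingers, never taking it between them, do not force it against the gate, and leave everything else on the bench where it is.

Things in the scene. Friction and masses are not known exactly. Their poses are not given: they have to be found in the camera images.
- selector_box: Fixed green box of a strap punch, footprint 140 x 236 mm, with a level gate plate 120 x 216 mm on top, upper face 130 mm above the table. Origin: centre of the underside, on the table. x axis points away from the robot, y to the left, z up (turned up to 0.45 rad about z). A punch drum 84 mm across sticks out of its +x side to 121 mm from the origin, lower than the plate.
- gate (a point): Centre of the gate plate's upper face, box's axes. Slots 18 mm wide, seen from above: a cross channel along y through this point; at its left end (y +30 mm) and right end (y -30 mm) a corner slot runs to +x and another to -x (an H, four corner slots, each to 31 mm in x); at its middle one more runs to -x only: the park slot. Tongues with round noses lie between the slots.
- lever_throw (a joint): Swing of the lever along the box's x, rad: + leans to +x (away from the robot), 0 in the cross channel, stops at +0.28 (fully home in a far corner slot) and -0.28 (home in a near one). Starts in the park slot, -0.28 to -0.12. Pivot: 20 mm above the table, below the gate's centre. Held by friction alone (about 1.5 N at the knob), no spring: stays where it is left.
- lever_cross (a joint): Swing of the same lever along the box's y, rad: + leans to the box's left (+y), 0 at the park slot, stops at +0.28 and -0.28, in line with the left and right corner slots. Same friction. Blocked by the gate's tongues unless lever_throw is within about 0.025 of 0.
- knob (a point): Centre of the lever's black ball knob, 32 mm across, on a 12 mm steel stem, 185 mm from the pivot: 205 mm above the table with the lever upright, 191 mm with it home in a corner slot. In the box's frame x = 185 mm * sin(throw), y = 185 mm * cos(throw) * sin(cross): home in a corner slot about 51 mm in x and 49 mm in y from the centre.
- plate_oblong: Index plate of the oblong slot punch: narrow plain aluminium strip 50 x 12 mm, 4 mm thick. It marks the slot wanted. Its origin is the centre of its underside, on the gate plate, 31 mm in x and 77 mm in y from the box's centre, beside the end of one corner slot; which corner it has changes from start to start, its axes are the box's.
- plate_round: Index plate: aluminium disc 44 mm across, 4 mm thick. Its origin is the centre of its underside, on the gate plate, 31 mm in x and 77 mm in y from the box's centre, beside the end of one corner slot; which corner it has changes from start to start, its axes are the box's.
- plate_cross: Index plate: aluminium plus-shaped cross 48 mm across, arms 12 mm wide. Its origin is the centre of its underside, on the gate plate, 31 mm in x and 77 mm in y from the box's centre, beside the end of one corner slot; which corner it has changes from start to start, its axes are the box's.
- plate_corner: Index plate: aluminium L shape 44 x 44 mm, arms 12 mm wide. Its origin is the centre of its underside, on the gate plate, 31 mm in x and 77 mm in y from the box's centre, beside the end of one corner slot; which corner it has changes from start to start, its axes are the box's.
- dye_bottle: Loose bystander: white closed bottle, 52 mm across, 135 mm tall, stands left of the selector box. Origin at the underside.
- thread_spool: Loose bystander: grey spool of thread, 54 mm across, 78 mm tall, stands right of the selector box. Origin at the underside.
- mallet: Loose bystander: hammer lying on the table to the right. Origin at the underside.
- rivet_bowl: Loose bystander: open steel bowl, 90 mm across, 40 mm tall, on the left. Origin at the underside.
- glue_tin: Loose bystander: closed tin, 80 mm across, 90 mm tall, beyond the selector box. Origin at the underside.
- awl: Loose bystander: awl with a handle, 160 mm long, lying in front of the robot. Origin at the underside.
- strap_gauge: Loose bystander: dark wooden block 50 x 160 x 30 mm, beyond the selector box. Origin at the underside.

How it is judged:
On the way:
1. the lever stands in the cross channel at the left or right rail ((value of joint lever_cross above 0.2 rad or value of joint lever_cross below -0.2 rad) and value of joint lever_throw between -0.12 and 0.12 rad).
At the end, for the whole second after the job is handed in: The lever rests in the corner slot beside the oblong plate: knob within 45 mm (seen from above) of that plate's centre, lever thrown at least 0.25 of the full 0.28 rad away from the channel, leaning at least 0.22 rad to that side, not moving (horizontal distance between knob and plate_oblong below 0.045 m and (value of joint lever_throw above 0.25 rad or value of joint lever_throw below -0.25 rad) and (value of joint lever_cross above 0.22 rad or value of joint lever_cross below -0.22 rad) and velocity of joint lever_throw between -0.05 and 0.05 rad/s); the robot touches nothing.
It fails at once if the knob is taken between the fingers (distance between the grasp point and knob below 0.018 m).
It fails at once if the lever is pushed with more than 40 N (contact force between the fingers and lever_throw above 40 N).
It fails at once if the lever is forced through the gate's tongues ((value of joint lever_throw above 0.15 rad or value of joint lever_throw below -0.15 rad) and (value of joint lever_cross between 0.09 and 0.19 rad or value of joint lever_cross between -0.19 and -0.09 rad)).
It fails at once if a bystander is moved by more than 20 mm, lifted or knocked over (distance of any of dye_bottle, thread_spool, mallet, rivet_bowl, glue_tin, awl, strap_gauge from where it was at the start of the episode above 0.02 m).
It also fails if it takes over 51 s, if anything falls off the work surface, if the arm or the gripper's body presses on something with over 40 N, if the wrist force passes 120 N, or if a joint passes its speed limit or range.

ROBOT

A 6-joint arm with a two-finger parallel gripper is mounted at the origin on the work surface. World frame = base frame: x ahead of the robot, y to its left, z up, the work surface at z = 0. Lengths are in m, angles in rad, forces in N, time in s.
With the tool pointing down it reaches from about 0.275 to 0.85 m from the base axis. Payload 5.2 kg.
Tool frame: the origin (TCP) lies on the centre line of the jaws, within the pads' length; the fingertips stand 17 mm ahead of it and the grasp point (between the pads) lies 2 mm behind it; z points along the fingers, y is the line along which they close (so a half turn about z gives the same grasp; the last joint's range is limited). The gripper opens to 85 mm and grips with 20 to 120 N. Pads are 22 mm wide; open, the fingers measure 114 mm over their backs; the gripper's body (76 mm by 85 mm) begins 54 mm behind the grasp point. The pads swing forward as they close: fully open they stand 13 mm farther back than shut.
Start: joints at [0.98, 0.259, 1.535, -0, 1.348, -0.203], TCP at [0.208, 0.509, 0.248] pointing down, gripper open.
Joint ranges: [-3.14, 3.14], [-0.91, 2.08], [0.19, 2.58], [-1.22, 4.36], [0.22, 2.71], [-3.12, 3.12]. Speed limits (rad/s): [2.57, 2.57, 3.14, 3.14, 3.14, 3.14].

INTERFACE

Orientations are given as [roll, pitch, yaw] about the fixed x, y, z axes, in that order (R = Rz(yaw) Ry(pitch) Rx(roll)).
In Python, from bench import observe, vision, ticket gives the robot as it stands. The module is installed in compiled form; this text tells all that it offers.
- The arm moves only by the tool move_arm, never from a script. Its argument "series" is a list of rows, each an object with "linear": the shift along the tool's x, y, z scaled (see below), a list of three; "rotation": the turn, a rotation vector about the tool's x, y, z scaled (see below), a list of three. A call has 1 to 10 rows; each row shifts and turns the commanded pose from where the row before left it, along the tool's axes as they then stand; what a row does not reach is not made up. The controller multiplies each number of a shift by 40 mm and each number of a turn by pi rad. A row lasts 1/12 s, in which the tool goes at most 41.7 mm and 7.16 degrees, less where a joint would pass 70% of its speed; a pose out of reach is approached as far as the arm can. A call with a number of a shift or a turn outside -1 to 1 is refused whole. A call with a gripper value outside its range is refused whole. "jaw" is the gripper's target within -1 to 1 (shut at 1, half-way at 0, fully open at -1), set as the call begins (left out, the last holds). The fingers move at their own pace and stop on an object; the grip force is fixed at half the most. Time passes only in rows, so rows that do not move let the fingers close. It gives the time, the measured TCP pose, the force, the opening and the grip force at its end, in the units of the state.
- observe(): the state, without advancing time (a new reading comes with each control period).
- vision.camera(name): name is "scene" or "side" or "wrist"; returns the picture (400x640x3 uint8, red, green, blue); there is no depth.
- vision.camera_info(name): a dict with "vfov" (degrees; the focal length in pixels is half the picture's height over the tangent of half this angle, whatever the lens; pixels are square), "cx", "cy" (the principal point, pixels), "R" (3x3) and "t" (3): a world point X has camera coordinates R X + t. Camera axes: x right, y down, z forward; pixel columns grow to the right and rows downward; lengths in m; the calibration is good to about 2 mm. A picture is of the moment at which its call begins: read the wrist's pose just before it. camera_info takes no time and is no camera call; for the wrist camera it gives the pose at the moment of the call.
- ticket.job_done(): hands the job in; it is judged then, once.
The state is a dict: "time": time; "joints": joint angles; "qd": joint speeds; "effort": joint torques, N m; "ee_pos": TCP position; "tool_rot": TCP orientation; "force": force on the tool from outside, world axes, zero at the start; "wrist_torque": the same for the moment, N m; "opening": finger opening in m; "finger_force": force on a finger pad.
Only numpy, scipy, OpenCV 4.12 (cv2) and the standard library are available. Lean on these libraries where they do the work, as an engineer would, in place of code of your own. Each camera call takes 0.05 s, during which the arm holds its last target. There are 200 camera calls.

## Working session

There is one attempt and no reset: what is moved stays moved. The work goes in short steps, Python scripts to look and compute and a tool call to move; the robot and the scene stay as the last step left them, time stands still between calls to the robot, and variables do not carry over. Pictures are saved under pics/ and viewed, at most 10 in all, crops included, and the job is handed in when it is done.

Besides the shell and the picture viewer there is one more tool, called by a JSON object that holds its "api" and its "payload", one argument or row to a line. move_arm: Moves the arm, as the interface text tells. Shifts and turns lie within -1 to 1; 1 stands for 40 mm of shift or pi rad of turn. Its arguments: {"type":"object","properties":{"series":{"type":"array"},"jaw":{"type":"number"}},"required":["series"]}

```bash
mkdir -p pics
python3 - <<'E'
from bench import observe, vision
import cv2,numpy as np
s=observe();print(s['time'],s['ee_pos'],s['tool_rot'],s['opening'])
for n in ("scene","side"):
    im=vision.camera(n);cv2.imwrite(f"pics/{n}0.png",im[:,:,::-1])
    i=vision.camera_info(n);R=np.array(i['R']);print(n,i['vfov'],i['cx'],i['cy'],(-R.T@np.array(i['t'])).round(3),R[2].round(2))
E
```

```text
0.0 [0.20766971 0.50873272 0.24746512] [-3.13976670e+00 -3.84528208e-04  2.75379346e+00] 0.08539200430131694
scene 43.95261070101902 319.004322077075 202.5126008530985 [ 1.444 -0.161  1.085] [-0.69  0.11 -0.71]
side 55.004480289474785 320.5178048786466 201.66750606344965 [ 0.094 -0.729  0.891] [ 0.38  0.63 -0.68]
```

View pics/scene0.png

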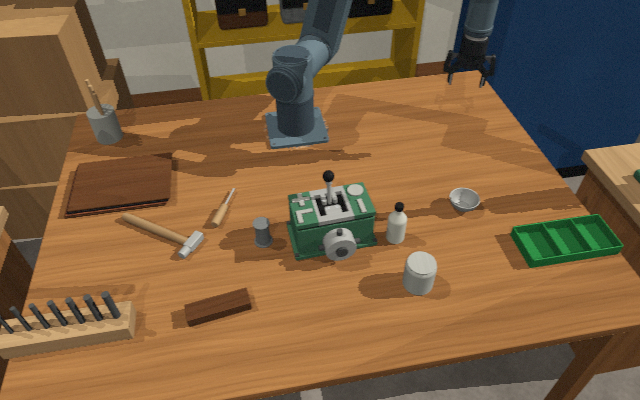

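View pics/side0.png

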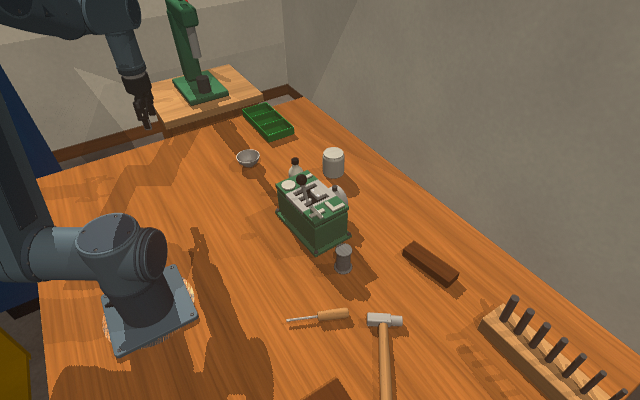

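The scene shows the box at about (332,215) with the knob at (328,176), and the side view shows it at about (312,210) with the knob at (301,180). I need a closer view to tell the index plates apart.

Run:
```python
import cv2,numpy as np
a=cv2.imread("pics/scene0.png")[160:250,280:385];b=cv2.imread("pics/side0.png")[150:250,265:365]
a=cv2.resize(a,(400*1,343),interpolation=3) if 0 else cv2.resize(a,None,fx=5,fy=5,interpolation=2)[:, :525]
b=cv2.resize(b,None,fx=5,fy=5,interpolation=2)
cv2.imwrite("pics/cA.png",a);cv2.imwrite("pics/cB.png",b)
```

```text
(no output)
```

View pics/cA.png

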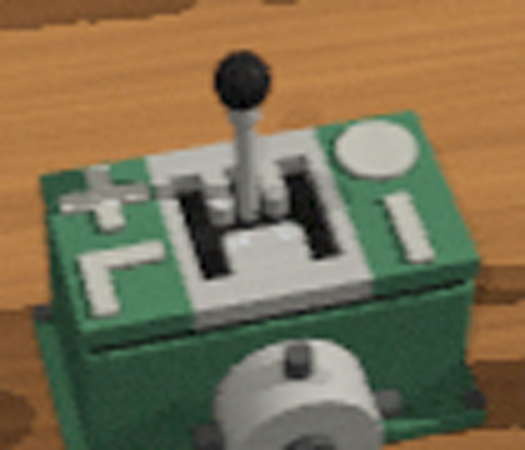

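View pics/cB.png

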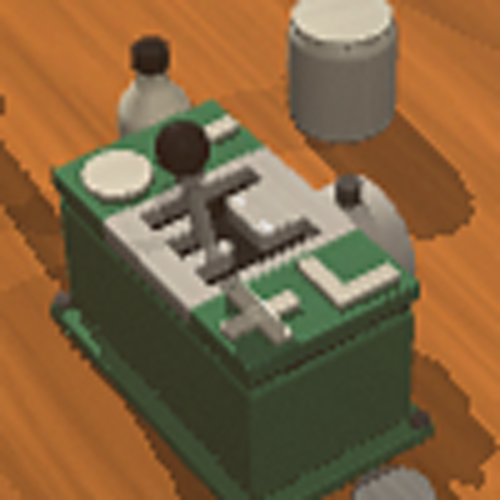

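The oblong plate is on the camera-facing, right side of the scene crop (409,228), which is the far-left (+x,+y) corner. The disc is at (376,150) and the cross at (102,200).

```bash
cat > h.py <<'E'
import numpy as np
from bench import observe, vision
def ray(n,p):
    i=vision.camera_info(n);R=np.array(i['R']);f=200/np.tan(np.radians(i['vfov'])/2)
    return -R.T@np.array(i['t']), R.T@np.array([(p[0]-i['cx'])/f,(p[1]-i['cy'])/f,1])
def onz(n,p,z):
    c,d=ray(n,p);return c+d*(z-c[2])/d[2]
def tri(a,b):
    (c1,d1),(c2,d2)=a,b;s=np.linalg.lstsq(np.c_[d1,-d2],c2-c1,rcond=None)[0]
    return (c1+s[0]*d1+c2+s[1]*d2)/2, np.linalg.norm(c1+s[0]*d1-c2-s[1]*d2)
E
python3 - <<'E'
from h import *
A=lambda u,v:(280+(u+.5)/5-.5,160+(v+.5)/5-.5)
B=lambda u,v:(265+(u+.5)/5-.5,150+(v+.5)/5-.5)
cs=[onz("scene",A(*p),.130) for p in [(42,175),(413,112),(480,262),(82,335)]]
print(np.round(cs,4),np.mean(cs,0).round(4))
for a,b in((0,1),(3,2),(0,3),(1,2)):
    d=cs[b]-cs[a];print(np.linalg.norm(d).round(3),np.arctan2(d[1],d[0]).round(3))
cb=[onz("side",B(*p),.130) for p in [(55,170),(213,101),(418,290),(248,367)]]
print(np.round(cb,4),np.mean(cb,0).round(4))
for n,p in(("scene",A(376,150)),("scene",A(409,228)),("scene",A(102,200)),("side",B(117,174)),("side",B(260,312))): print(n,onz(n,p,.134).round(4))
print("knob",tri(ray("scene",A(242,80)),ray("side",B(183,150))))
for m,n,p,z in(("bottle","scene",(399,208),.135),("bottle side","side",(295,161),.135)): print(m,onz(n,p,z).round(3))
E
```

```text
[[ 0.4673 -0.085   0.13  ]
 [ 0.4573  0.1274  0.13  ]
 [ 0.5774  0.1345  0.13  ]
 [ 0.5886 -0.0806  0.13  ]] [0.5226 0.0241 0.13  ]
0.213 1.618
0.215 1.623
0.121 0.037
0.12 0.059
[[ 0.4554  0.1261  0.13  ]
 [ 0.573   0.1321  0.13  ]
 [ 0.5809 -0.0854  0.13  ]
 [ 0.4664 -0.0846  0.13  ]] [0.5189 0.0221 0.13  ]
scene [0.4874 0.0988 0.134 ]
scene [0.5495 0.1024 0.134 ]
scene [ 0.4969 -0.0559  0.134 ]
side [0.4837 0.0972 0.134 ]
side [ 0.4929 -0.0546  0.134 ]
knob (array([0.49040733, 0.02240528, 0.20161599]), np.float64(0.0014639477507262836))
bottle [0.58  0.198 0.135]
bottle side [0.56  0.189 0.135]
```

{"api": "move_arm", "payload": {
  "jaw": 1,
  "series": [
    {"linear": [0, 0, 0], "rotation": [0, 0, -0.035]},
    {"linear": [0, 0, 0], "rotation": [0, 0, -0.035]},
    {"linear": [0, 0, 0], "rotation": [0, 0, -0.035]},
    {"linear": [0, 0, 0], "rotation": [0, 0, -0.034]},
    {"linear": [-0.33, -0.78, 0], "rotation": [0, 0, 0]},
    {"linear": [-0.33, -0.78, 0], "rotation": [0, 0, 0]},
    {"linear": [-0.33, -0.78, 0], "rotation": [0, 0, 0]},
    {"linear": [-0.33, -0.78, 0], "rotation": [0, 0, 0]},
    {"linear": [-0.33, -0.78, 0], "rotation": [0, 0, 0]},
    {"linear": [-0.33, -0.78, 0], "rotation": [0, 0, 0]}
  ]
}}

```text
time: 0.93
ee_pos: [0.2962, 0.3245, 0.248]
tool_rot: [-3.141, -0.0, -3.092]
force: [1.0, -0.1, 0.2]
opening: -0.0001
finger_force: 0.0
```

{"api": "move_arm", "payload": {
  "series": [
    {"linear": [-0.33, -0.78, 0], "rotation": [0, 0, 0]},
    {"linear": [-0.33, -0.78, 0], "rotation": [0, 0, 0]},
    {"linear": [-0.33, -0.78, 0], "rotation": [0, 0, 0]},
    {"linear": [-0.33, -0.78, 0], "rotation": [0, 0, 0]},
    {"linear": [-0.33, -0.78, 0], "rotation": [0, 0, 0]},
    {"linear": [-0.33, -0.78, 0], "rotation": [0, 0, 0]},
    {"linear": [0, 0, 0], "rotation": [0, 0, 0]},
    {"linear": [0, 0, 0], "rotation": [0, 0, 0]}
  ]
}}

```text
time: 1.6
ee_pos: [0.385, 0.1415, 0.248]
tool_rot: [3.142, -0.001, -3.097]
force: [0.0, -0.3, 0.3]
opening: -0.0002
finger_force: 0.0
```

{"api": "move_arm", "payload": {
  "series": [
    {"linear": [-0.23, -0.52, 0], "rotation": [0, 0, 0]},
    {"linear": [-0.23, -0.52, 0], "rotation": [0, 0, 0]},
    {"linear": [-0.23, -0.52, 0], "rotation": [0, 0, 0]},
    {"linear": [-0.23, -0.52, 0], "rotation": [0, 0, 0]},
    {"linear": [-0.23, -0.52, 0], "rotation": [0, 0, 0]},
    {"linear": [-0.23, -0.52, 0], "rotation": [0, 0, 0]},
    {"linear": [0, 0, 0], "rotation": [0, 0, 0]},
    {"linear": [0, 0, 0], "rotation": [0, 0, 0]}
  ]
}}

```text
time: 2.27
ee_pos: [0.4456, 0.0216, 0.2479]
tool_rot: [3.141, -0.001, -3.093]
force: [-0.7, 0.0, 0.3]
opening: -0.0003
finger_force: 0.0
```

Run:
```python
from h import *
import cv2
print(observe()['ee_pos'])
w=vision.camera("wrist");s=vision.camera("side")[130:250,245:365]
cv2.imwrite("pics/w1.png",w[:,:,::-1]);cv2.imwrite("pics/s1.png",cv2.resize(s,None,fx=5,fy=5,interpolation=2)[:,:,::-1])
```

```text
[0.4455586  0.02159163 0.24788615]
```

View pics/w1.png

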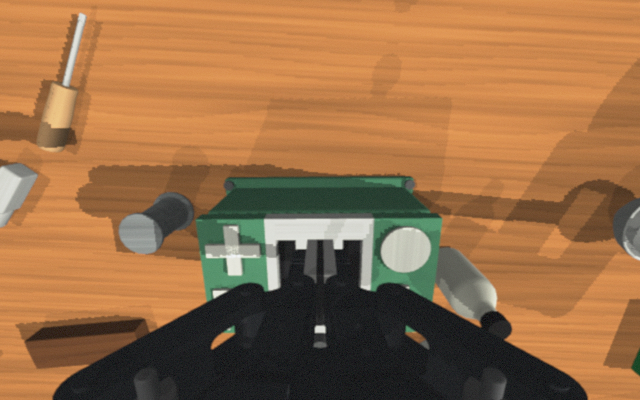

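View pics/s1.png

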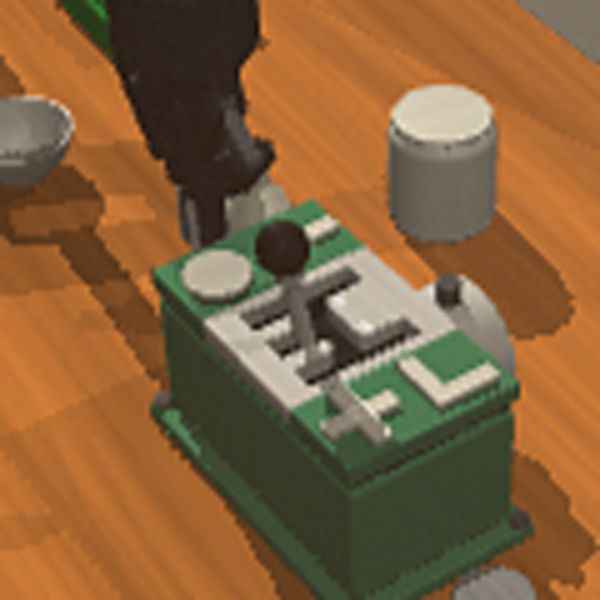

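The wrist view shows the tool aligned with the box. The stem is at columns 310–330 and the closed fingers are lined up behind the knob. I'll descend and then push toward +x.

{"api": "move_arm", "payload": {
  "series": [
    {"linear": [0, -0.05, 0.54], "rotation": [0, 0, 0]},
    {"linear": [0, 0, 0.54], "rotation": [0, 0, 0]},
    {"linear": [-0.1, 0, 0], "rotation": [0, 0, 0]},
    {"linear": [-0.1, 0, 0], "rotation": [0, 0, 0]},
    {"linear": [-0.1, 0, 0], "rotation": [0, 0, 0]},
    {"linear": [-0.1, 0, 0], "rotation": [0, 0, 0]},
    {"linear": [-0.1, 0, 0], "rotation": [0, 0, 0]},
    {"linear": [-0.1, 0, 0], "rotation": [0, 0, 0]},
    {"linear": [0, 0, 0], "rotation": [0, 0, 0]}
  ]
}}

```text
time: 3.12
ee_pos: [0.4706, 0.0202, 0.2056]
tool_rot: [-3.142, 0.001, -3.093]
force: [-1.5, -0.1, 1.2]
opening: -0.0003
finger_force: 0.7
```

{"api": "move_arm", "payload": {
  "series": [
    {"linear": [-0.1, 0, 0], "rotation": [0, 0, 0]},
    {"linear": [-0.1, 0, 0], "rotation": [0, 0, 0]},
    {"linear": [-0.1, 0, 0], "rotation": [0, 0, 0]},
    {"linear": [-0.1, 0, 0], "rotation": [0, 0, 0]},
    {"linear": [-0.05, 0, 0], "rotation": [0, 0, 0]},
    {"linear": [0, 0, 0], "rotation": [0, 0, 0]}
  ]
}}

```text
time: 3.62
ee_pos: [0.4883, 0.021, 0.205]
tool_rot: [-3.142, 0.0, -3.093]
force: [-1.0, -0.1, 0.2]
opening: 0.0005
finger_force: 0.6
```

Run:
```python
from h import *
import cv2
s0=observe();print(s0['ee_pos'],s0['force'])
for n,(u,v) in(("scene",(280,140)),("side",(245,140))):
    s=vision.camera(n)[v:v+110,u:u+110]
    cv2.imwrite(f"pics/{n}2.png",cv2.resize(s,None,fx=4,fy=4,interpolation=2)[:,:,::-1])
a=cv2.imread("pics/scene2.png");b=cv2.imread("pics/side2.png");cv2.imwrite("pics/p2.png",np.hstack([a[:,:400],b[:,:400]]))
```

```text
[0.48831696 0.02102154 0.20504113] [-0.95409302 -0.11578014  0.19048954]
```

View pics/p2.png

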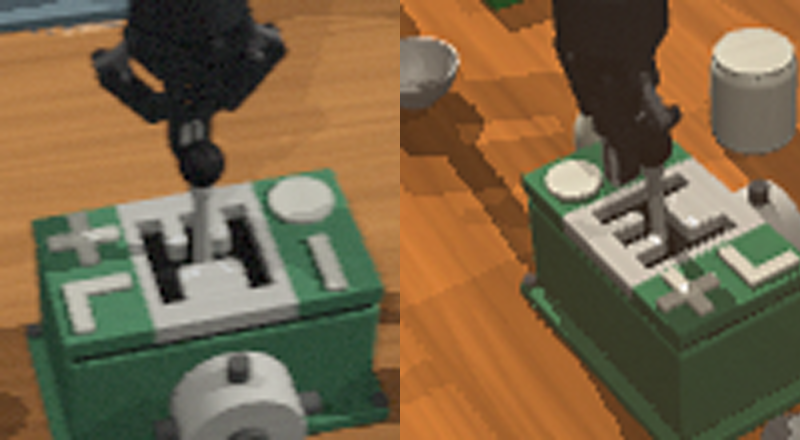

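The knob is in contact and the stem is nearly in the channel (scene inset 202,163). I'll push about 6 mm more and watch the force.

{"api": "move_arm", "payload": {
  "series": [
    {"linear": [-0.05, 0, 0], "rotation": [0, 0, 0]},
    {"linear": [-0.05, 0, 0], "rotation": [0, 0, 0]},
    {"linear": [-0.04, 0, 0], "rotation": [0, 0, 0]},
    {"linear": [0, 0, 0], "rotation": [0, 0, 0]},
    {"linear": [0, 0, 0], "rotation": [0, 0, 0]}
  ]
}}

```text
time: 4.13
ee_pos: [0.4934, 0.0214, 0.2051]
tool_rot: [3.142, -0.0, -3.093]
force: [-1.3, -0.1, 1.2]
opening: 0.0001
finger_force: 0.6
```

```bash
cat >> h.py <<'E'
import cv2
def knob(prev):
    "knob centre: dark blob in scene hidden in part by the fingers, so lowest circle of Hough near prev"
    out=[]
    for n,s in(("scene",1),("side",1)):
        i=vision.camera_info(n);q=np.array(i['R'])@prev+i['t'];f=200/np.tan(np.radians(i['vfov'])/2)
        out.append((f*q[0]/q[2]+i['cx'],f*q[1]/q[2]+i['cy'],f*.016/q[2]))
    return out
E
python3 - <<'E'
from h import *
s0=observe();print(s0['ee_pos'],s0['force'])
P=np.array([.521,.023,.205]);print(knob(P))
s=vision.camera("scene")[150:200,300:350]
t=vision.camera("side")[150:200,280:330]
cv2.imwrite("pics/p3.png",np.hstack([cv2.resize(x,None,fx=8,fy=8,interpolation=2) for x in(s,t)])[:,:,::-1])
E
```

```text
[0.49341995 0.0213679  0.20508061] [-1.25758398 -0.11373427  1.17592777]
[(np.float64(330.28425815290734), np.float64(182.60704955165414), np.float64(6.159201039474822)), (np.float64(310.0878096695242), np.float64(174.68379248786064), np.float64(5.584441104986775))]
```

View pics/p3.png

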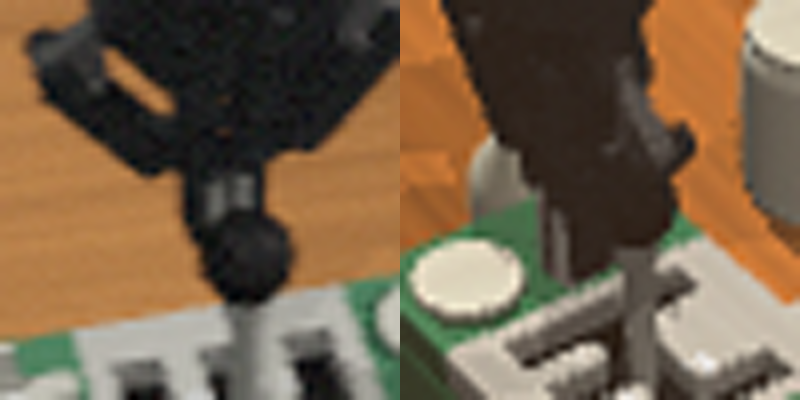

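Knob at scene px (331,182.1), against (330.3,182.6) predicted for throw 0, so it is in the channel. I'll back off, go round to the -y side and push toward +y.

{"api": "move_arm", "payload": {
  "series": [
    {"linear": [0.2, 0, 0], "rotation": [0, 0, 0]},
    {"linear": [0.2, 0, 0.06], "rotation": [0, 0, 0]},
    {"linear": [0, -0.4, 0.06], "rotation": [0, 0, 0]},
    {"linear": [0, -0.4, 0], "rotation": [0, 0, 0]},
    {"linear": [0, -0.4, 0], "rotation": [0, 0, 0]},
    {"linear": [-0.4, 0, 0], "rotation": [0, 0, 0]},
    {"linear": [-0.4, 0, 0], "rotation": [0, 0, 0]},
    {"linear": [-0.29, 0, 0], "rotation": [0, 0, 0]},
    {"linear": [0, 0, 0], "rotation": [0, 0, 0]},
    {"linear": [0, 0, 0], "rotation": [0, 0, 0]}
  ]
}}

```text
time: 5.07
ee_pos: [0.5226, -0.0252, 0.1999]
tool_rot: [3.141, -0.001, -3.092]
force: [0.6, -0.5, -0.8]
opening: 0.0001
finger_force: 0.0
```

{"api": "move_arm", "payload": {
  "series": [
    {"linear": [0, 0.1, 0], "rotation": [0, 0, 0]},
    {"linear": [0, 0.1, 0], "rotation": [0, 0, 0]},
    {"linear": [0, 0.1, 0], "rotation": [0, 0, 0]},
    {"linear": [0, 0.1, 0], "rotation": [0, 0, 0]},
    {"linear": [0, 0.1, 0], "rotation": [0, 0, 0]},
    {"linear": [0, 0.05, 0], "rotation": [0, 0, 0]},
    {"linear": [0, 0.05, 0], "rotation": [0, 0, 0]},
    {"linear": [0, 0, 0], "rotation": [0, 0, 0]}
  ]
}}

```text
time: 5.73
ee_pos: [0.5221, -0.001, 0.2005]
tool_rot: [-3.141, 0.0, -3.092]
force: [-0.2, -0.4, -0.1]
opening: -0.0004
finger_force: 0.2
```

{"api": "move_arm", "payload": {
  "series": [
    {"linear": [0, 0.06, 0], "rotation": [0, 0, 0]},
    {"linear": [0, 0.06, 0], "rotation": [0, 0, 0]},
    {"linear": [0, 0.06, 0], "rotation": [0, 0, 0]},
    {"linear": [0, 0.06, 0], "rotation": [0, 0, 0]},
    {"linear": [0, 0.06, 0], "rotation": [0, 0, 0]}
  ]
}}

```text
time: 6.15
ee_pos: [0.5215, 0.0109, 0.2003]
tool_rot: [-3.142, 0.0, -3.093]
force: [0.6, -1.1, 0.6]
opening: 0.0004
finger_force: 0.7
```

Run:
```python
from h import *
s0=observe();print(s0['ee_pos'],s0['force'])
for k in(0,15,25): print(k,[np.round(x[:2],1) for x in knob(np.array([.521-.047*k/1e3,.023+k/1e3,.204]))])
s=vision.camera("scene")[150:200,300:350]
t=vision.camera("side")[150:200,280:330]
cv2.imwrite("pics/p4.png",np.hstack([cv2.resize(x,None,fx=8,fy=8,interpolation=2) for x in(s,t)])[:,:,::-1])
```

```text
[0.52153543 0.01086251 0.20033443] [ 0.57025752 -1.08514865  0.64269963]
0 [array([330.3, 182.9]), array([310.1, 175. ])]
15 [array([335.9, 181.9]), array([307.2, 172.3])]
25 [array([339.6, 181.3]), array([305.3, 170.6])]
```

View pics/p4.png

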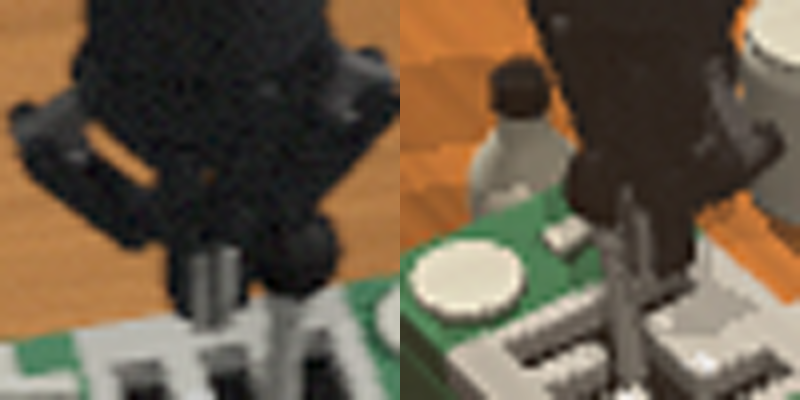

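The knob is moving left freely along the channel. Scene px (336.9,181.9) puts it about 17 mm along, with the pusher beside it.

{"api": "move_arm", "payload": {
  "series": [
    {"linear": [0, 0.08, 0], "rotation": [0, 0, 0]},
    {"linear": [0, 0.08, 0], "rotation": [0, 0, 0]},
    {"linear": [0, 0.08, 0], "rotation": [0, 0, 0]},
    {"linear": [0, 0.08, 0], "rotation": [0, 0, 0]},
    {"linear": [0, 0.08, 0], "rotation": [0, 0, 0]},
    {"linear": [0, 0.08, 0], "rotation": [0, 0, 0]},
    {"linear": [0, 0.08, 0], "rotation": [0, 0, 0]},
    {"linear": [0, 0.08, 0], "rotation": [0, 0, 0]},
    {"linear": [0, 0.05, 0], "rotation": [0, 0, 0]},
    {"linear": [0, 0, 0], "rotation": [0, 0, 0]}
  ]
}}

```text
time: 7.08
ee_pos: [0.5201, 0.0389, 0.2003]
tool_rot: [3.141, -0.0, -3.092]
force: [-1.4, 0.2, -0.1]
opening: 0.0001
finger_force: 0.0
```

{"api": "move_arm", "payload": {
  "series": [
    {"linear": [0, 0.05, 0], "rotation": [0, 0, 0]},
    {"linear": [0, 0.04, 0], "rotation": [0, 0, 0]},
    {"linear": [0, 0, 0], "rotation": [0, 0, 0]}
  ]
}}

```text
time: 7.33
ee_pos: [0.5199, 0.0421, 0.2003]
tool_rot: [3.141, 0.0, -3.093]
force: [0.1, -1.1, -1.0]
opening: 0.0002
finger_force: 0.3
```

{"api": "move_arm", "payload": {
  "series": [
    {"linear": [0, 0.03, 0], "rotation": [0, 0, 0]},
    {"linear": [0, 0.03, 0], "rotation": [0, 0, 0]},
    {"linear": [0, 0, 0], "rotation": [0, 0, 0]}
  ]
}}

```text
time: 7.58
ee_pos: [0.5198, 0.0444, 0.2003]
tool_rot: [3.142, -0.0, -3.093]
force: [-0.3, -0.4, -0.0]
opening: 0.0001
finger_force: 0.5
```

{"api": "move_arm", "payload": {
  "series": [
    {"linear": [0, 0.03, 0], "rotation": [0, 0, 0]},
    {"linear": [0, 0.03, 0], "rotation": [0, 0, 0]},
    {"linear": [0, 0, 0], "rotation": [0, 0, 0]}
  ]
}}

```text
time: 7.83
ee_pos: [0.5197, 0.0467, 0.2003]
tool_rot: [-3.142, -0.0, -3.093]
force: [-1.1, -0.5, -0.6]
opening: -0.0002
finger_force: 0.7
```

{"api": "move_arm", "payload": {
  "series": [
    {"linear": [0, 0.03, 0], "rotation": [0, 0, 0]},
    {"linear": [0, 0.03, 0], "rotation": [0, 0, 0]},
    {"linear": [0, 0, 0], "rotation": [0, 0, 0]}
  ]
}}

```text
time: 8.08
ee_pos: [0.5195, 0.0486, 0.2]
tool_rot: [-3.141, -0.001, -3.093]
force: [0.2, -4.1, -3.4]
opening: 0.0
finger_force: 2.2
```

The force rose to 4 N, so the lever is at the left stop. Next I'll go round behind the knob and push it toward +x.

{"api": "move_arm", "payload": {
  "series": [
    {"linear": [0, -0.2, 0], "rotation": [0, 0, 0]},
    {"linear": [0, -0.2, 0], "rotation": [0, 0, 0]},
    {"linear": [0.35, 0, 0], "rotation": [0, 0, 0]},
    {"linear": [0.35, 0, 0], "rotation": [0, 0, 0]},
    {"linear": [0.35, 0, 0.05], "rotation": [0, 0, 0]},
    {"linear": [0, 0.35, 0.05], "rotation": [0, 0, 0]},
    {"linear": [0, 0.35, 0], "rotation": [0, 0, 0]},
    {"linear": [0, 0.33, 0], "rotation": [0, 0, 0]},
    {"linear": [0, 0, 0], "rotation": [0, 0, 0]}
  ]
}}

```text
time: 8.83
ee_pos: [0.4763, 0.0736, 0.1967]
tool_rot: [3.14, 0.001, -3.092]
force: [-0.4, 0.1, 0.5]
opening: -0.0001
finger_force: 0.0
```

{"api": "move_arm", "payload": {
  "series": [
    {"linear": [-0.1, 0, 0], "rotation": [0, 0, 0]},
    {"linear": [-0.1, 0, 0], "rotation": [0, 0, 0]},
    {"linear": [-0.1, 0, 0], "rotation": [0, 0, 0]},
    {"linear": [-0.1, 0, 0], "rotation": [0, 0, 0]},
    {"linear": [-0.1, 0, 0], "rotation": [0, 0, 0]},
    {"linear": [-0.1, 0, 0], "rotation": [0, 0, 0]},
    {"linear": [0, 0, 0], "rotation": [0, 0, 0]}
  ]
}}

```text
time: 9.42
ee_pos: [0.5012, 0.0731, 0.1962]
tool_rot: [-3.142, 0.0, -3.093]
force: [-1.2, -0.4, 0.9]
opening: -0.0001
finger_force: 0.5
```

{"api": "move_arm", "payload": {
  "series": [
    {"linear": [-0.08, 0, 0], "rotation": [0, 0, 0]},
    {"linear": [-0.08, 0, 0], "rotation": [0, 0, 0]},
    {"linear": [-0.08, 0, 0], "rotation": [0, 0, 0]},
    {"linear": [-0.08, 0, 0], "rotation": [0, 0, 0]},
    {"linear": [-0.08, 0, 0], "rotation": [0, 0, 0]},
    {"linear": [0, 0, 0], "rotation": [0, 0, 0]}
  ]
}}

```text
time: 9.92
ee_pos: [0.517, 0.0741, 0.1961]
tool_rot: [3.142, 0.0, -3.093]
force: [-1.6, -0.6, -0.2]
opening: -0.0001
finger_force: 0.5
```

{"api": "move_arm", "payload": {
  "series": [
    {"linear": [-0.08, 0, 0], "rotation": [0, 0, 0]},
    {"linear": [-0.08, 0, 0], "rotation": [0, 0, 0]},
    {"linear": [-0.08, 0, 0], "rotation": [0, 0, 0]},
    {"linear": [-0.08, 0, 0], "rotation": [0, 0, 0]},
    {"linear": [-0.05, 0, 0], "rotation": [0, 0, 0]},
    {"linear": [0, 0, 0], "rotation": [0, 0, 0]}
  ]
}}

```text
time: 10.42
ee_pos: [0.5317, 0.0749, 0.1963]
tool_rot: [3.141, 0.0, -3.093]
force: [-0.8, -0.4, -0.5]
opening: -0.0002
finger_force: 0.5
```

{"api": "move_arm", "payload": {
  "series": [
    {"linear": [-0.05, 0, 0], "rotation": [0, 0, 0]},
    {"linear": [-0.05, 0, 0], "rotation": [0, 0, 0]},
    {"linear": [-0.05, 0, 0], "rotation": [0, 0, 0]},
    {"linear": [-0.05, 0, 0], "rotation": [0, 0, 0]},
    {"linear": [0, 0, 0], "rotation": [0, 0, 0]}
  ]
}}

```text
time: 10.83
ee_pos: [0.5396, 0.0753, 0.1964]
tool_rot: [3.142, 0.0, -3.093]
force: [-1.2, 0.0, -0.6]
opening: 0.0003
finger_force: 0.6
```

{"api": "move_arm", "payload": {
  "series": [
    {"linear": [-0.04, 0, 0], "rotation": [0, 0, 0]},
    {"linear": [-0.03, 0, 0], "rotation": [0, 0, 0]},
    {"linear": [0, 0, 0], "rotation": [0, 0, 0]}
  ]
}}

```text
time: 11.08
ee_pos: [0.5422, 0.0754, 0.1963]
tool_rot: [3.142, 0.0, -3.093]
force: [-0.8, -1.3, -0.7]
opening: 0.0003
finger_force: 0.7
```

{"api": "move_arm", "payload": {
  "series": [
    {"linear": [-0.03, 0, 0], "rotation": [0, 0, 0]},
    {"linear": [-0.03, 0, 0], "rotation": [0, 0, 0]},
    {"linear": [0, 0, 0], "rotation": [0, 0, 0]}
  ]
}}

```text
time: 11.33
ee_pos: [0.5446, 0.0755, 0.1963]
tool_rot: [3.142, 0.0, -3.093]
force: [-1.4, -0.2, -0.7]
opening: 0.0
finger_force: 0.7
```

{"api": "move_arm", "payload": {
  "series": [
    {"linear": [-0.03, 0, 0], "rotation": [0, 0, 0]},
    {"linear": [-0.03, 0, 0], "rotation": [0, 0, 0]},
    {"linear": [0, 0, 0], "rotation": [0, 0, 0]}
  ]
}}

```text
time: 11.58
ee_pos: [0.5464, 0.0756, 0.1961]
tool_rot: [-3.142, -0.001, -3.093]
force: [-3.1, -0.0, -1.2]
opening: 0.0001
finger_force: 1.6
```

{"api": "move_arm", "payload": {
  "series": [
    {"linear": [-0.03, 0, 0], "rotation": [0, 0, 0]},
    {"linear": [0, 0, 0], "rotation": [0, 0, 0]}
  ]
}}

```text
time: 11.75
ee_pos: [0.5473, 0.0756, 0.1959]
tool_rot: [-3.142, -0.002, -3.093]
force: [-5.1, -0.7, -1.1]
opening: -0.0
finger_force: 2.3
```

The force is 5 N and rising, so the lever is at its stop. I'll back away and check with a picture.

{"api": "move_arm", "payload": {
  "series": [
    {"linear": [0.3, 0, 0], "rotation": [0, 0, 0]},
    {"linear": [0.6, 0, 0], "rotation": [0, 0, 0]},
    {"linear": [0.6, 0, -0.4], "rotation": [0, 0, 0]},
    {"linear": [0.6, 0, -0.7], "rotation": [0, 0, 0]},
    {"linear": [0.5, 0, -0.8], "rotation": [0, 0, 0]},
    {"linear": [0.5, 0, -0.8], "rotation": [0, 0, 0]},
    {"linear": [0, 0, 0], "rotation": [0, 0, 0]},
    {"linear": [0, 0, 0], "rotation": [0, 0, 0]}
  ]
}}

```text
time: 12.42
ee_pos: [0.4256, 0.0696, 0.3073]
tool_rot: [-3.141, 0.009, -3.093]
force: [-0.3, 0.3, -0.6]
opening: 0.0001
finger_force: 0.0
```

Run:
```python
from h import *
for x,y in((51,49),(44,49)): print(x,[np.round(q[:2],1) for q in knob(np.array([.521+x*.999e-3-.047e-3*y,.023+y*1e-3+.047e-3*x,.191]))])
s=vision.camera("scene")[165:215,310:360]
t=vision.camera("side")[145:195,280:330]
cv2.imwrite("pics/p5.png",np.hstack([cv2.resize(x,None,fx=8,fy=8,interpolation=2) for x in(s,t)])[:,:,::-1])
```

```text
51 [array([353.6, 196.7]), array([315.2, 163.9])]
44 [array([352.9, 194.8]), array([313.3, 164.8])]
```

View pics/p5.png

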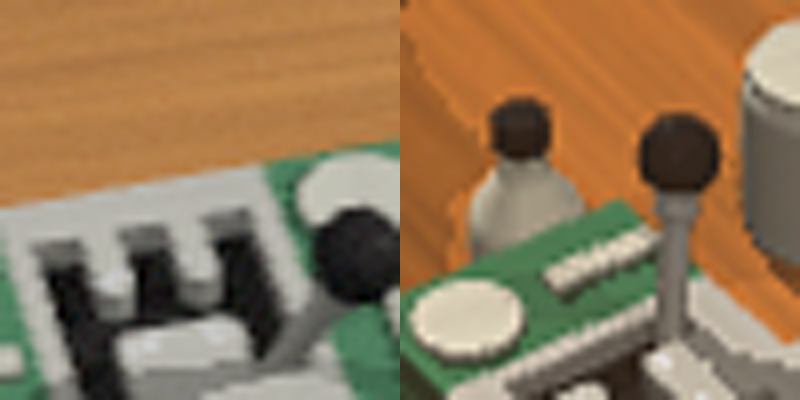

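The knob is at scene px (354.7,196.9) and side px (315,164). Both match the far-left home prediction, so I'm handing in.

```bash
python3 -c "
from bench import ticket;print(ticket.job_done())"
```

```text
the job is handed in; nothing more can be done
None
```

The selector lever is fully home in the far-left corner slot beside the oblong plate; the last pictures from two cameras confirm it, and the job is handed in with no verdict shown.

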